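# Seat a core holder in the label winder's spindle

## Task

Take the slimmer of the two core holders out of the rack, set its tapered shank into the label winder's upright spindle and turn it under a light push until its slots drop over the two drive dogs, then press it down until it clicks fully home with its flange flat on the spindle's nose, and let go. Never load the winder with more than 40 N, and leave the other core holder in the rack and the label rolls where they stand.

Things in the scene. Friction and masses are not known exactly. Their poses are not given: they have to be found in the camera images.
- slim_holder: the core holder to fit: one piece of bright metal, 0.2 to 0.4 kg, upright in one of the rack's holes. Origin on its axis in the flange's underside, z up. Above the origin: flange 60 mm in diameter, 20 mm thick; drum 36 mm in diameter from 20 to 50 mm. Flange underside: four radial slots 12 mm wide, 14 mm deep, along its own +x, +y, -x, -y, open to the outside. Shank below
- slim_holder_grip (a point): where to grasp the slim holder: on its axis, 72 mm above its origin, on the square grip of 22 x 22 mm that stands from 50 to 80 mm above the origin, flats facing its own x and y (fingertips then end 3 mm above the drum). Turns with the holder, z up
- slim_holder_tip (a point): lower end of the slim holder's shank, on its axis, 47 mm below its origin. The shank tapers from 30 mm in diameter at the flange to 20 mm, 34 mm below; then a neck of 9 mm and, at the end, a rounded retention knob 14 mm in diameter and 6 mm high
- wide_holder: the other core holder, which stays in the rack: just like the slim one but for its drum, 50 mm in diameter. Same origin and axes
- rack: grey plastic rack fixed to the table, 86 x 210 mm, its top plate 62 mm high with two round holes of 34 mm, 55 mm to its own +y and -y; a holder's flange rests on the plate, its shank hanging 2 mm free all round. Origin under its middle on the table, z up
- spindle_nose (a point): centre of the flat ring, 66 mm in diameter, on top of the winder's upright spindle, 85 mm above the table; z up. In it the mouth of the taper bore, 31 mm in diameter, 0.5 mm free round the shank when home (holder's origin 0 mm above this point). Fixed to the housing: it does not show how the spindle is turned. The spindle turns stiffly (0.35 N m)
- dog_tops (a point): on the spindle's axis, level with the tops of its two drive dogs, 12 mm above the nose. Dogs: 9 mm wide, 19 to 29 mm off the axis, half a turn apart. The spindle starts at any angle; their direction is not measured: turn the holder, pressing lightly, about 5 N, at most a quarter turn as it has 4 slots. Flange on the dogs: holder's origin at this point; slots over them: it sinks freely 3 to 4 mm
- spring_balls (a point): on the spindle's axis, 40 mm below the nose, inside the bore: four spring balls that catch the holder's knob. With the dogs in the slots they resist from about 8 mm to 4 mm before home, with a peak push of some 6 to 12 N; then they snap over the knob, draw the holder home and keep it there
- winder: the label winder, grey box fixed to the table, which carries the spindle: housing 140 x 150 mm and 72 mm high round the spindle axis, a 110 mm high control box behind it (72 to 108 mm to its own +x), a thin guide post 112 mm high at its own (52, 58) mm. Origin on the table under the spindle axis, z up; it may stand turned up to 0.3 rad
- roll_large: white label roll standing on the table, 100 mm in diameter, 50 mm high; bystander. Origin under its middle
- roll_tall: white label roll standing on the table, 90 mm in diameter, 60 mm high; bystander. Origin under its middle
Mind the look-alikes: they are no part of the job. What is shaped like the slim_holder but brown or green is not meant.

How it is judged:
On the way, in this order (a step that is already met when the one before it is completed fails the run):
1. the slim core holder is lifted out of the rack (z of slim_holder in the frame of rack above 0.112 m), for 0.1 s.
2. its shank is in the spindle's bore, flange down on the dogs or lower (horizontal distance between slim_holder and spindle_nose below 0.006 m and z of slim_holder in the frame of spindle_nose below 0.016 m), for 0.1 s.
At the end, for the whole second after the job is handed in: The slim core holder sits fully home in the spindle: its flange's underside within 2 mm of the nose, upright within 0.06 rad, within 3 mm of the spindle's axis and at rest; the wide core holder is still in the rack within 15 mm of where it stood (z of slim_holder in the frame of spindle_nose between -0.003 and 0.002 m and horizontal distance between slim_holder and spindle_nose below 0.003 m and angle between slim_holder's own z axis and vertical below 0.06 rad and linear speed of slim_holder below 0.02 m/s and distance of wide_holder from where it was at the start of the episode below 0.015 m); the robot touches nothing.
It fails at once if the holder and the winder were forced together with more than 40 N (contact force between slim_holder and winder above 40 N).
It fails at once if the robot pushed the winder with more than 40 N (contact force between the arm and winder above 40 N).
It fails at once if the other core holder was taken or knocked out of place (distance of wide_holder from where it was at the start of the episode above 0.03 m).
It fails at once if a label roll was pushed away by more than 30 mm (distance of any of roll_large, roll_tall from where it was at the start of the episode above 0.03 m).
It also fails if it takes over 61 s, if anything falls off the work surface, if the arm or the gripper's body presses on something with over 40 N, if the wrist force passes 120 N, or if a joint passes its speed limit or range.

## Robot

A 6-joint arm with a two-finger parallel gripper is mounted at the origin on the work surface; the furniture and walls round the work are solid. World frame = base frame: x ahead of the robot, y to its left, z up, the work surface at z = 0. Lengths are in m, angles in rad, forces in N, time in s.
With the tool pointing down it reaches from about 0.25 to 0.775 m from the base axis. Payload 4 kg.
Tool frame: the origin (TCP) lies at the very end of the fingers, on their centre line; the grasp point (between the pads) lies 19 mm behind it (tcp_to_grasp is the distance from the TCP to the grasp point, in m); z points along the fingers, y is the line along which they close (so a half turn about z gives the same grasp; the last joint's range is limited). The gripper opens to 94 mm and grips with 3 to 60 N. Pads are 16 mm wide; open, the fingers measure 119 mm over their backs; the gripper's body (75 mm by 177 mm) begins 78 mm behind the grasp point.
Start: joints at [-0.103, 0.087, 1.371, -0, 1.684, -0.103], TCP at [0.55, -0, 0.206] pointing down, gripper open.
Joint ranges: [-3.1, 3.1], [-0.76, 2.03], [0.27, 2.55], [-1.08, 4.22], [0.17, 2.65], [-2.57, 2.57]. Speed limits (rad/s): [2.79, 2.79, 3.14, 3.14, 3.14, 3.14].

## Interface

Orientations are given as [roll, pitch, yaw] about the fixed x, y, z axes, in that order (R = Rz(yaw) Ry(pitch) Rx(roll)).
In Python, from bench import * gives the robot as it stands.
- The arm moves only by the shell command python3 -m creep 'ROWS'. ROWS is a JSON list of rows, 1 to 20 of them, each written [opening, [dx, dy, dz], turn]: the finger opening in m, then dx, dy, dz in shares of 0.8 m (1.0 is 0.8 m), then a turn about the tool's z in normalised numbers (1 is 2 pi rad); each row shifts and turns the commanded pose from where the row before left it, along the tool's axes as they then stand; what a row does not reach is not made up. A row lasts 1/12 s, in which the tool goes at most 0.0417 m and 0.125 rad, less where a joint would pass 70% of its speed; a pose out of reach is approached as far as the arm can. The fingers move at their own pace and stop on an object; the grip force is fixed at half the most. Time passes only in rows, so rows that do not move let the fingers close. It prints the time, the measured TCP pose, the force, the opening and the grip force at its end. A shift or turn number past 1, either way, is cut back to 1. Input that does not fit is refused with a message, and nothing moves.
- get_obs(): the state, without advancing time (a new reading comes with each control period).
- snapshot(name): name is "scene" or "side" or "wrist"; returns a dict with "color" (420x560x3 uint8, blue, green, red), "fx", "fy", "cx", "cy" (pixels), "extrinsics" (4x4, takes a point from world to camera coordinates). Camera axes: x right, y down, z forward; pixel columns grow to the right and rows downward; lengths in m; the calibration is good to about 2 mm. A picture is of the moment at which its call begins. There is no depth.
- close_job(): hands the job in; it is judged then, once.
The state is a dict: "time": time; "joint_positions": joint angles; "qvel": joint speeds; "joint_torque": joint torques, N m; "tool_pos": TCP position; "ee_rot": TCP orientation; "wrist_force": force on the tool from outside, world axes, zero at the start; "wrist_torque": the same for the moment, N m; "width": finger opening in m; "finger_force": force on a finger pad.
Only numpy, scipy, OpenCV 4.12 (cv2) and the standard library are available. Lean on these libraries where they do the work, as an engineer would, in place of code of your own. Each camera call takes 0.05 s, during which the arm holds its last target. There are 200 camera calls.

## Working session

There is one attempt and no reset: what is moved stays moved. The work goes in short steps, Python scripts to look and compute and a shell command to move; the robot and the scene stay as the last step left them, time stands still between calls to the robot, and variables do not carry over. Pictures are saved under pics/ and viewed, at most 10 in all, crops included, and the job is handed in when it is done.

```bash
mkdir -p pics; python3 - <<'E'
from bench import *
import cv2
for n in ["scene","side"]:
    s=snapshot(n); cv2.imwrite(f"pics/{n}0.png",s["color"]); print(n,s["fx"],s["cx"],s["cy"],s["extrinsics"])
print(get_obs())
E
```

```text
scene 405.5689957126442 280.85401288222783 209.24838853773534 [[-0.89777733 -0.4403151   0.01088456  0.47390269]
 [-0.18765845  0.36003402 -0.91387078  0.19325523]
 [ 0.39847229 -0.82249505 -0.40585923  0.93516558]
 [ 0.          0.          0.          1.        ]]
side 481.8427690769423 290.4211416787001 211.7865608571396 [[-0.84755862  0.53062428  0.00907001  0.41868259]
 [ 0.21834851  0.36424016 -0.90534691 -0.03419818]
 [-0.48370272 -0.76535415 -0.4245759   1.47171306]
 [ 0.          0.          0.          1.        ]]
{'time': 0.1, 'joint_positions': array([-1.03109777e-01,  8.79232300e-02,  1.37207397e+00, -2.14119003e-05,
        1.68360164e+00, -1.03107184e-01]), 'qvel': array([-0.00082272, -0.00150225, -0.00262597,  0.00126591, -0.00035594,
        0.0012659 ]), 'joint_torque': array([ 2.25695316e-03, -3.41256917e+01, -3.03301656e+01,  7.19034858e-02,
        3.05556308e-02, -9.49158243e-05]), 'tool_pos': array([5.49515055e-01, 3.26840117e-05, 2.04412983e-01]), 'ee_rot': array([-3.13959493e+00, -1.85318024e-04,  1.57079116e+00]), 'wrist_force': array([ 0.18349666,  0.22959495, -0.16737254]), 'wrist_torque': array([-0.02377434,  0.04741773, -0.01656931]), 'finger_force': 0.0, 'width': 0.09411391494587275}
```

View pics/scene0.png

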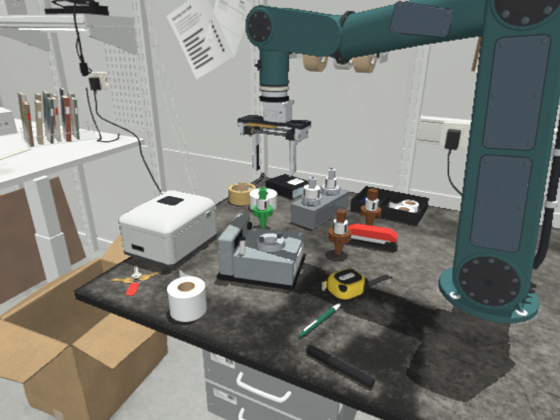

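View pics/side0.png

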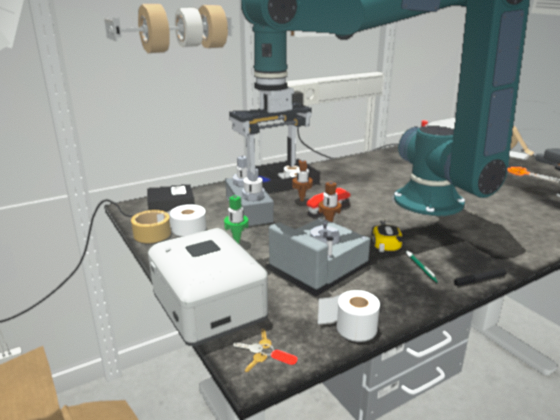

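The scene view shows the rack at about (320,205) with two bright holders at (312,190) and (331,180). The winder is at (265,250). Brown look-alikes stand at (340,235) and (371,207), and a green one at (263,208). In the side view the rack is at (250,200), the holders at (254,185) and (242,170), and the winder at (320,250). Next I'll enlarge both.

```bash
python3 - <<'E'
import cv2,numpy as np
a=cv2.imread("pics/scene0.png");b=cv2.imread("pics/side0.png")
c=lambda i,x,y:cv2.resize(i[y:y+75,x:x+100],(400,300),interpolation=cv2.INTER_CUBIC)
cv2.imwrite("pics/crop1.png",np.vstack([np.hstack([c(a,275,155),c(b,205,150)]),np.hstack([c(a,215,212),c(b,270,215)])]))
E
```

```text
(no output)
```

View pics/crop1.png

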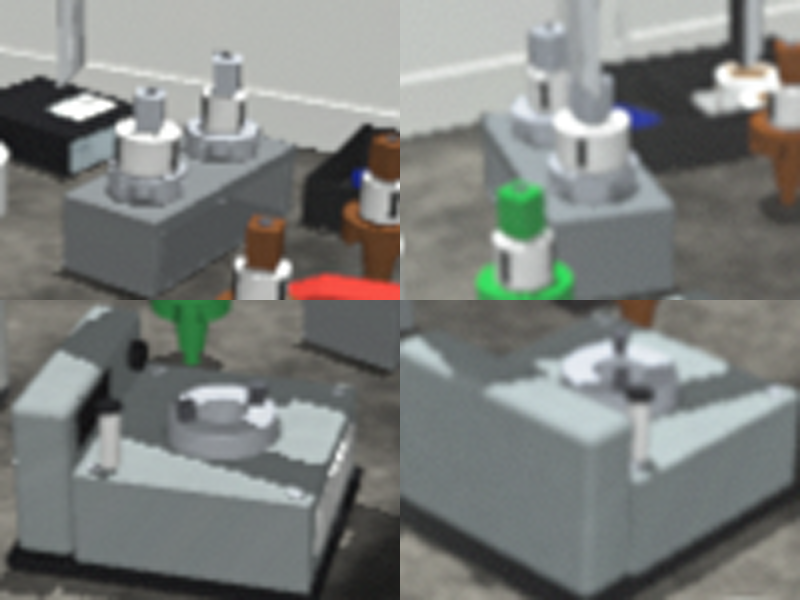

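Two bright candidates stand in the rack. In the scene view, the near one (312,190) has a drum almost as wide as its flange, so it is wide_holder. The far one (332,180; side view (242,170)) has a clearly narrower drum, so it is slim_holder. The spindle ring is at scene (271,240) and side (324,232), with dark dogs at scene (261,239) and (280,235).

```bash
cat > h.py <<'E'
import numpy as np
def ray(s,u,v):
    E=s["extrinsics"];R,t=E[:3,:3],E[:3,3]
    d=R.T@np.array([(u-s["cx"])/s["fx"],(v-s["cy"])/s["fy"],1]);return -R.T@t,d
def plane(s,u,v,z):
    o,d=ray(s,u,v);return o+d*(z-o[2])/d[2]
def proj(s,P):
    E=s["extrinsics"];p=np.atleast_2d(P)@E[:3,:3].T+E[:3,3]
    return np.c_[p[:,0]/p[:,2]*s["fx"]+s["cx"],p[:,1]/p[:,2]*s["fy"]+s["cy"]]
E
python3 - <<'E'
from bench import *
from h import *
a=snapshot("scene");b=snapshot("side");w=snapshot("wrist")
print("slim",plane(a,332,169,.142),plane(b,242,157,.142))
print("wide",plane(a,312.5,178,.142))
print("nose",plane(a,271,240,.085),plane(b,324.5,232,.085))
print("dogs",plane(a,261,239,.097),plane(a,280,235.5,.097))
print("green",plane(a,263,190,.08),"brown",plane(a,341,212,.08))
print(w["extrinsics"],w["fx"])
E
```

```text
slim [ 0.48515905 -0.282721    0.142     ] [ 0.48605322 -0.2781981   0.142     ]
wide [ 0.50820746 -0.17302974  0.142     ]
nose [0.48709932 0.13930149 0.085     ] [0.48974365 0.13751862 0.085     ]
dogs [0.50014707 0.16552187 0.097     ] [0.46808941 0.12893986 0.097     ]
green [ 0.66900197 -0.15606242  0.08      ] brown [ 0.39210217 -0.10770871  0.08      ]
[[ 9.99997507e-01  4.42619911e-04 -2.18872247e-03 -5.48929507e-01]
 [ 9.37609525e-04 -9.72797655e-01  2.31654576e-01 -2.54553446e-02]
 [-2.02664916e-03 -2.31656051e-01 -9.72795645e-01  3.89739344e-01]
 [ 0.00000000e+00  0.00000000e+00  0.00000000e+00  1.00000000e+00]] 320.2848299413234
```

Units first: shifts go in shares of 0.8 m and turns go in shares of 2 pi rad. So -0.035 m / 0.8 = -0.0438, -0.008 m / 0.8 = -0.01.

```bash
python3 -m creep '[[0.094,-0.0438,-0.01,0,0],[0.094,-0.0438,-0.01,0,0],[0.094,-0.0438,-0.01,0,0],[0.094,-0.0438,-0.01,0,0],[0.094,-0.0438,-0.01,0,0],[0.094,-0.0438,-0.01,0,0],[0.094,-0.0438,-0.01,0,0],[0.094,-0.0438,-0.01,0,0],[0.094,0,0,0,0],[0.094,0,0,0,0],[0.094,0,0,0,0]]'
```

```text
refused: ROWS must be rows with the three-number parts in brackets of their own. Nothing was moved.
```

I used the wrong layout. The manual says rows with the three-number parts in brackets of their own; once more.

```bash
python3 -m creep '[[0.094,[-0.0438,-0.01,0],0],[0.094,[-0.0438,-0.01,0],0],[0.094,[-0.0438,-0.01,0],0],[0.094,[-0.0438,-0.01,0],0],[0.094,[-0.0438,-0.01,0],0],[0.094,[-0.0438,-0.01,0],0],[0.094,[-0.0438,-0.01,0],0],[0.094,[-0.0438,-0.01,0],0],[0.094,[0,0,0],0],[0.094,[0,0,0],0],[0.094,[0,0,0],0]]'; python3 - <<'E'
from bench import *
from h import *
import cv2
w=snapshot("wrist");np.save("w1.npy",w,allow_pickle=True)
print(proj(w,[[.4855,-.28,.142],[.508,-.173,.142]]))
cv2.imwrite("pics/w1.png",cv2.resize(w["color"],(800,600),interpolation=cv2.INTER_CUBIC))
E
```

```text
time: 1.17
tool_pos: [0.486, -0.2796, 0.2053]
ee_rot: [-3.142, -0.001, 1.57]
wrist_force: [-0.4, 0.0, 1.0]
width: 0.0942
finger_force: 0.0
[[278.70557926 221.41971354]
 [310.54119037  75.28128242]]
```

View pics/w1.png

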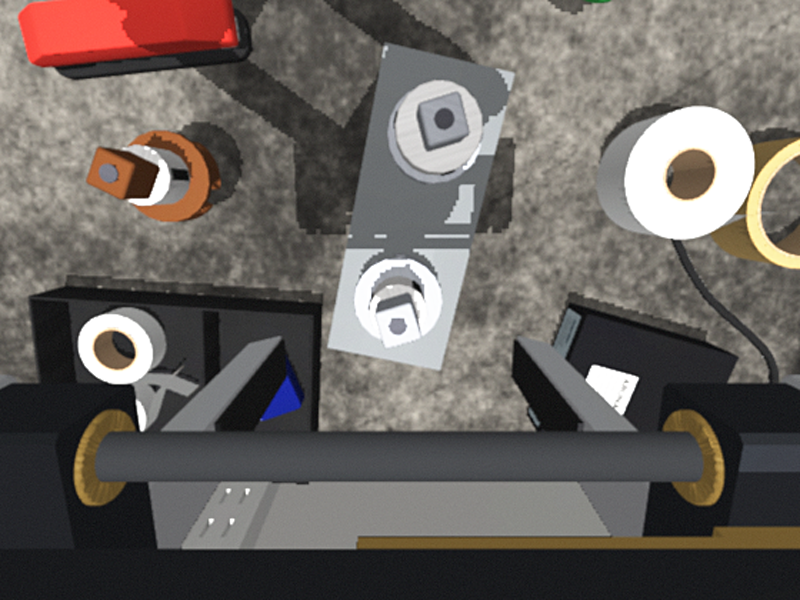

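The wrist view confirms it: the slim holder's grip top is at (398,326) of 800x600, with its narrower drum inside the visible flange. The wide one is at (442,118), its drum covering most of the flange. Next is an enlarged crop to read the grip's yaw.

```bash
python3 - <<'E'
import numpy as np,cv2
w=np.load("w1.npy",allow_pickle=True).item()
c=w["color"][175:255,235:325]
cv2.imwrite("pics/c2.png",cv2.resize(c,(675,600),interpolation=cv2.INTER_CUBIC))
E
```

```text
(no output)
```

View pics/c2.png

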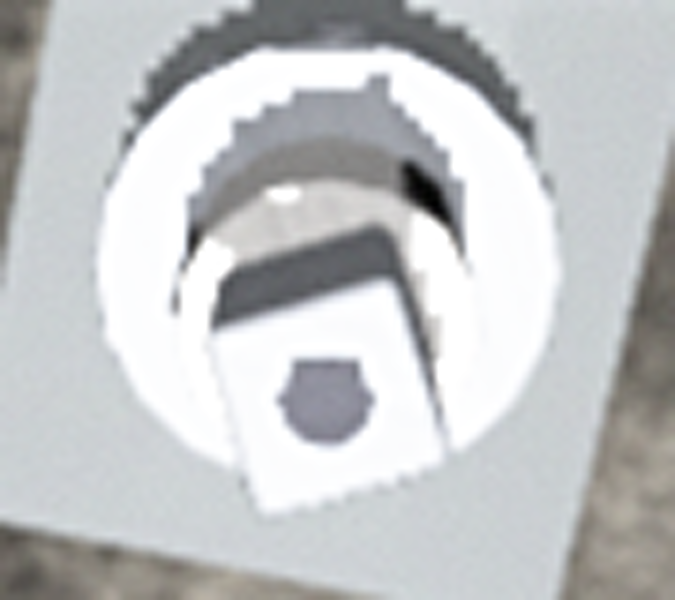

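In the crop, the grip's top face has corners (212,328), (395,278), (447,465) and (265,517). It is turned about 15° from the image axes. I'll also use the flange and compute the position, yaw and spindle from this.

```bash
python3 - <<'E'
from h import *
w=np.load("w1.npy",allow_pickle=True).item()
P=np.array([plane(w,235+x/7.5,175+y/7.5,.142) for x,y in [(212,328),(395,278),(447,465),(265,517)]])
print(P,P.mean(0))
for i in range(4):
    d=P[(i+1)%4]-P[i]; print(np.hypot(*d[:2]),np.degrees(np.arctan2(d[1],d[0])))
E
```

```text
[[ 0.47342033 -0.27782775  0.142     ]
 [ 0.49247607 -0.2724549   0.142     ]
 [ 0.49810651 -0.29279496  0.142     ]
 [ 0.47882443 -0.29859775  0.142     ]] [ 0.48570683 -0.28541884  0.142     ]
0.019798702218127035 15.746052635896007
0.021104976988121384 -74.52708532941456
0.020136314335270186 -163.25126028718876
0.02146152027737413 104.58428298353192
```

In the tool's units: 0.03 m / 0.8 = 0.0375, -0.0045 m / 0.8 = -0.0056, -0.09 rad / 6.2832 = -0.0143.

```bash
python3 -m creep '[[0.094,[-0.0056,0,0],0],[0.06,[0,0,0],-0.0143],[0.06,[0,0,0],-0.0143],[0.06,[0,0,0],-0.0146],[0.06,[0,0,0.0375],0],[0.06,[0,0,0.0375],0],[0.06,[0,0,0.025],0],[0.06,[0,0,0.0125],0],[0.06,[0,0,0],0],[0.06,[0,0,0],0],[0.06,[0,0,0],0]]'
```

```text
time: 2.13
tool_pos: [0.4872, -0.2849, 0.1176]
ee_rot: [3.139, 0.003, 1.844]
wrist_force: [-0.5, 0.2, 0.5]
width: 0.06
finger_force: 0.0
```

In the tool's units: 0.002 m / 0.8 = 0.0025, -0.001 m / 0.8 = -0.0013.

```bash
python3 -m creep '[[0.06,[0,-0.0013,0.0025],0],[0.06,[0,0,0],0],[0,[0,0,0],0],[0,[0,0,0],0],[0,[0,0,0],0],[0,[0,0,0],0],[0,[0,0,0],0],[0,[0,0,0],0],[0,[0,0,0],0],[0,[0,0,0],0],[0,[0,0,0],0]]'
```

```text
time: 3.05
tool_pos: [0.4852, -0.2848, 0.1134]
ee_rot: [3.141, 0.0, 1.843]
wrist_force: [0.6, 0.2, -1.0]
width: 0.0218
finger_force: 29.8
```

In the tool's units: -0.03 m / 0.8 = -0.0375, -0.025 m / 0.8 = -0.0313.

```bash
python3 -m creep '[[0,[0,0,-0.0125],0],[0,[0,0,-0.0313],0],[0,[0,0,-0.0375],0],[0,[0,0,-0.0375],0],[0,[0,0,-0.0375],0],[0,[0,0,-0.025],0],[0,[0,0,0],0],[0,[0,0,0],0],[0,[0,0,0],0]]'; python3 - <<'E'
from bench import *
import numpy as np
o=get_obs();p=np.array(o["tool_pos"]);yaw=o["ee_rot"][2]
x=np.array([np.cos(yaw),np.sin(yaw)]);y=np.array([np.sin(yaw),-np.cos(yaw)])
d=np.array([.4885,.1385])-p[:2];print(p,o["joint_positions"],o["wrist_force"],"dx dy",d@x,d@y)
E
```

```text
time: 3.8
tool_pos: [0.4843, -0.2843, 0.2564]
ee_rot: [-3.139, -0.003, 1.843]
wrist_force: [0.3, 0.8, -4.0]
width: 0.022
finger_force: 29.8
[ 0.48434775 -0.28430093  0.25635809] [-6.31713809e-01  1.12147124e-01  1.24372399e+00 -4.18878455e-05
  1.78931937e+00 -9.03716261e-01] [ 0.29474922  0.80341971 -3.97249267] dx dy 0.40614247734762 0.1175846872272129
```

In the tool's units: 0.035 m / 0.8 = 0.0438, 0.03 m / 0.8 = 0.0375.

```bash
python3 -m creep '[[0,[0.0188,0.005,0],0],[0,[0.0375,0.0106,0],0],[0,[0.0438,0.0125,0],0],[0,[0.0438,0.0125,0],0],[0,[0.0438,0.0125,0],0],[0,[0.0438,0.0125,0],0],[0,[0.0438,0.0125,0],0],[0,[0.0438,0.0125,0],0],[0,[0.0375,0.0106,0],0],[0,[0.0188,0.005,0],0],[0,[0,0,0],0],[0,[0,0,0],0],[0,[0,0,0],0]]'; python3 - <<'E'
from bench import *
from h import *
import cv2
w=snapshot("wrist");np.save("w2.npy",w,allow_pickle=True)
u,v=np.round(proj(w,[.4885,.1385,.085])[0]).astype(int);print(u,v,get_obs()["joint_positions"])
u0,v0=max(u-70,0),max(v-52,0);print(u0,v0)
cv2.imwrite("pics/w2.png",cv2.resize(w["color"],(560,420)));
cv2.imwrite("pics/c3.png",cv2.resize(w["color"][v0:v0+105,u0:u0+140],(800,600),interpolation=cv2.INTER_CUBIC))
E
```

```text
time: 4.88
tool_pos: [0.4855, 0.0269, 0.2571]
ee_rot: [-3.139, -0.0, 1.843]
wrist_force: [-0.0, -0.3, -2.7]
width: 0.0219
finger_force: 29.9
312 94 [-6.18077977e-02 -5.77736731e-02  1.41558336e+00 -4.79697829e-04
  1.78572238e+00 -3.33077813e-01]
242 42
```

View pics/c3.png

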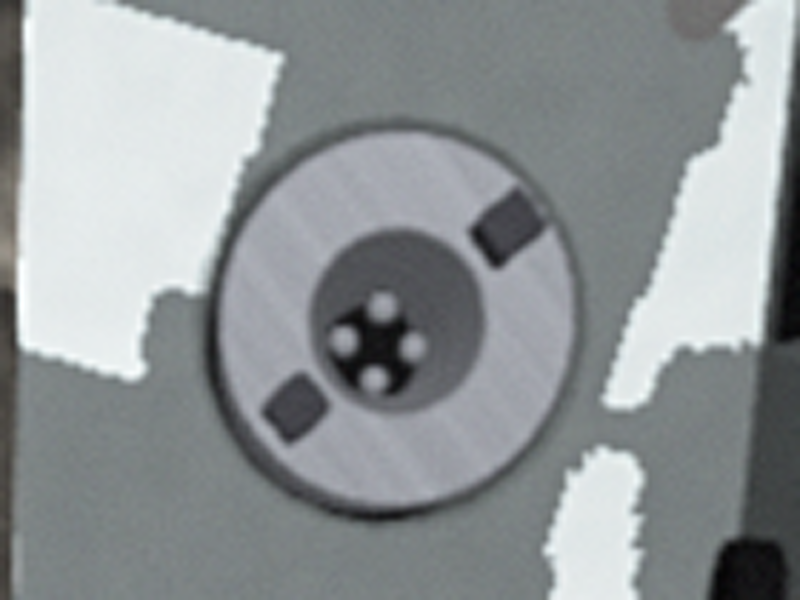

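The crop shows the nose ring centred at (397,318) with its bore mouth concentric. Two dogs have top centres near (515,225) and (297,404), so their direction is visible.

```bash
python3 - <<'E'
from bench import *
from h import *
w=np.load("w2.npy",allow_pickle=True).item()
f=lambda x,y,z:plane(w,242+x/5.714,42+y/5.714,z)
c=f(397,318,.085);print("nose",c, f(216,318,.085)-f(578,318,.085), f(397,125,.085)-f(397,510,.085))
a,b=f(515,225,.097),f(297,404,.097);d=a-b
print(a,b,(a+b)/2,np.hypot(*d[:2]),"dog ang",np.arctan2(d[1],d[0]))
o=get_obs();p=np.array(o["tool_pos"]);yaw=o["ee_rot"][2]
x=np.array([np.cos(yaw),np.sin(yaw)]);y=np.array([np.sin(yaw),-np.cos(yaw)])
for t in (c,(a+b)/2,np.array([.4885,.1385])):
    e=t[:2]-p[:2];print(p,yaw,"dx dy",e@x,e@y)
E
```

```text
nose [0.4892215 0.1351913 0.085    ] [-0.06340897 -0.01769538  0.        ] [-0.01938576  0.06356477  0.        ]
[0.50376061 0.15382348 0.097     ] [0.47561974 0.11503292 0.097     ] [0.48969017 0.1344282  0.097     ] 0.047923014978526926 dog ang 0.9431888223888463
[0.48574978 0.02648223 0.25743971] 1.8419642996145424 dx dy 0.10380677577003858 0.032463334486645956
[0.48574978 0.02648223 0.25743971] 1.8419642996145424 dx dy 0.10294602633631598 0.0327104794978102
[0.48574978 0.02648223 0.25743971] 1.8419642996145424 dx dy 0.10718783351324074 0.03265445773634039
```

```bash
python3 - <<'E'
from bench import *
from h import *
import cv2
w=np.load("w2.npy",allow_pickle=True).item()
z=.2574+.027   # grip top, 8 mm above grasp point
print(proj(w,[[.4857,.0266,z]]))
u,v=np.round(proj(w,[[.4857,.0266,z]])[0]).astype(int);u0,v0=u-50,v-50;print(u0,v0)
cv2.imwrite("pics/c4.png",cv2.resize(w["color"][v0:v0+75,u0:u0+100],(800,600),interpolation=cv2.INTER_CUBIC))
E
```

```text
[[279.99673323 268.31376731]]
230 218
```

View pics/c4.png

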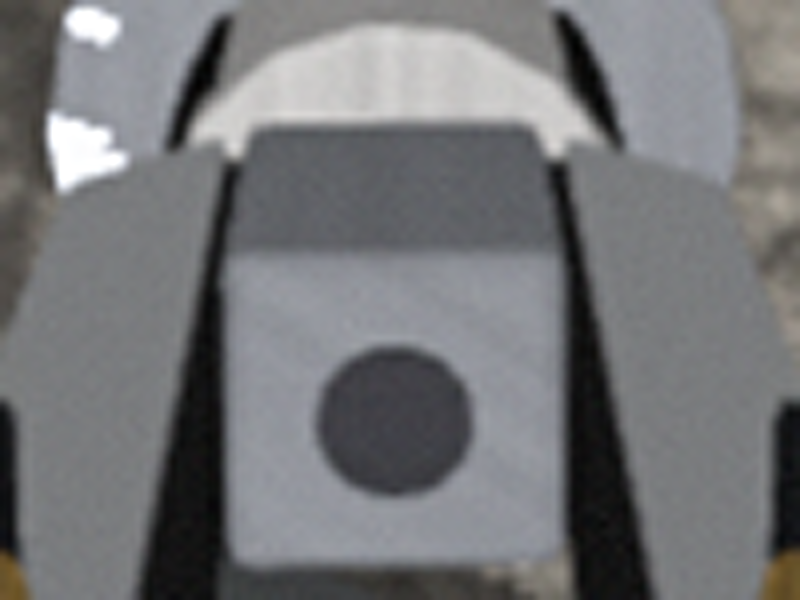

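The grip top is centred at about (394,412), within 0.5 mm of the tool axis and square to the fingers. I'll go over the spindle, pre-turn to the dogs' direction and descend to just above the mouth.

In the tool's units: 0.032 m / 0.8 = 0.04, 0.025 m / 0.8 = 0.0313, -0.112 rad / 6.2832 = -0.0178.

```bash
python3 -m creep '[[0,[0.025,0.0081,0],0],[0,[0.04,0.0125,0],0],[0,[0.04,0.0125,0],0],[0,[0.025,0.0075,0],0],[0,[0,0,0],-0.0178],[0,[0,0,0],-0.0178],[0,[0,0,0],-0.0178],[0,[0,0,0],-0.0178],[0,[0,0,0],-0.0178],[0,[0,0,0],-0.0178],[0,[0,0,0.025],0],[0,[0,0,0.0313],0],[0,[0,0,0.015],0],[0,[0,0,0],0],[0,[0,0,0],0],[0,[0,0,0],0],[0,[0,0,0],0]]'; python3 - <<'E'
from bench import *
import cv2,numpy as np
o=get_obs();p=np.array(o["tool_pos"]);yaw=o["ee_rot"][2]
x=np.array([np.cos(yaw),np.sin(yaw)]);y=np.array([np.sin(yaw),-np.cos(yaw)])
e=np.array([.4894,.1351])-(p[:2]-.0005*x);print(p,yaw,"dx dy",e@x,e@y)
a=snapshot("scene")["color"][150:240,215:335];b=snapshot("side")["color"][145:235,270:390]
cv2.imwrite("pics/c5.png",np.hstack([cv2.resize(i,(400,300),interpolation=cv2.INTER_CUBIC) for i in (a,b)]))
E
```

```text
time: 6.35
tool_pos: [0.4906, 0.1359, 0.2033]
ee_rot: [3.139, 0.002, 2.514]
wrist_force: [0.7, -0.5, -2.5]
width: 0.0215
finger_force: 30.0
[0.49064703 0.13587422 0.20329101] 2.5143411790542216 dx dy 0.0010552440541370803 -0.0013587462833409372
```

View pics/c5.png

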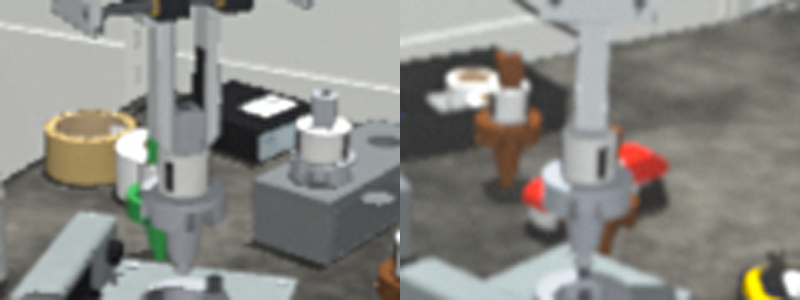

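The holder hangs upright over the bore in both views. The tip is at about (183,270) in the left panel and (585,265) in the right, above the ring.

In the tool's units: 0.015 m / 0.8 = 0.0188, -0.0007 m / 0.8 = -0.0009.

```bash
python3 -m creep '[[0,[0.0006,-0.0009,0.0125],0],[0,[0,0,0.0188],0],[0,[0,0,0.015],0],[0,[0,0,0.0088],0],[0,[0,0,0],0],[0,[0,0,0],0],[0,[0,0,0],0]]'; python3 -m creep '[[0,[0,0,0.0025],0],[0,[0,0,0.0025],0],[0,[0,0,0],0],[0,[0,0,0],0]]'
```

```text
time: 7.03
tool_pos: [0.4893, 0.1357, 0.1581]
ee_rot: [3.141, 0.001, 2.515]
wrist_force: [-0.0, -0.6, -2.8]
width: 0.0218
finger_force: 30.0
time: 7.37
tool_pos: [0.4889, 0.1357, 0.1536]
ee_rot: [3.142, 0.0, 2.515]
wrist_force: [-1.0, 0.5, -3.4]
width: 0.0219
finger_force: 30.0
```

In the tool's units: 0.0015 m / 0.8 = 0.0019.

```bash
for i in 1; do python3 -m creep '[[0,[0,0,0.0019],0],[0,[0,0,0.0019],0],[0,[0,0,0],0],[0,[0,0,0],0]]'; done; python3 -m creep '[[0,[0,0,0.0019],0],[0,[0,0,0.0019],0],[0,[0,0,0],0],[0,[0,0,0],0]]'
```

```text
time: 7.7
tool_pos: [0.4888, 0.1357, 0.1503]
ee_rot: [-3.141, -0.0, 2.515]
wrist_force: [0.5, 0.2, -3.7]
width: 0.0215
finger_force: 30.0
time: 8.03
tool_pos: [0.4888, 0.1357, 0.1473]
ee_rot: [-3.141, -0.0, 2.515]
wrist_force: [-0.4, 0.2, -3.4]
width: 0.0214
finger_force: 30.0
```

In the tool's units: 0.001 m / 0.8 = 0.0013.

```bash
python3 -m creep '[[0,[0,0,0.0013],0],[0,[0,0,0.0013],0],[0,[0,0,0],0],[0,[0,0,0],0]]'; python3 -m creep '[[0,[0,0,0.0013],0],[0,[0,0,0.0013],0],[0,[0,0,0],0],[0,[0,0,0],0]]'
```

```text
time: 8.37
tool_pos: [0.4888, 0.1357, 0.1454]
ee_rot: [-3.142, -0.0, 2.515]
wrist_force: [-0.7, -0.6, -2.3]
width: 0.0212
finger_force: 30.0
time: 8.7
tool_pos: [0.4892, 0.1358, 0.144]
ee_rot: [3.141, 0.001, 2.515]
wrist_force: [-0.0, 0.5, 0.1]
width: 0.0219
finger_force: 30.0
```

The holder is past the dog tops with no resistance, and the spring balls now start to push back.

In the tool's units: 0.001 m / 0.8 = 0.0013.

```bash
python3 -m creep '[[0,[0,0,0.0013],0],[0,[0,0,0],0],[0,[0,0,0],0]]'; python3 -m creep '[[0,[0,0,0.0013],0],[0,[0,0,0],0],[0,[0,0,0],0]]'; python3 -m creep '[[0,[0,0,0.0013],0],[0,[0,0,0],0],[0,[0,0,0],0]]'
```

```text
time: 8.95
tool_pos: [0.4893, 0.1357, 0.1436]
ee_rot: [3.14, 0.001, 2.515]
wrist_force: [-0.2, 0.0, 4.8]
width: 0.022
finger_force: 30.0
time: 9.2
tool_pos: [0.4895, 0.1358, 0.1426]
ee_rot: [3.14, 0.002, 2.515]
wrist_force: [-0.1, -0.2, 5.4]
width: 0.0218
finger_force: 30.0
time: 9.45
tool_pos: [0.489, 0.1358, 0.1398]
ee_rot: [3.141, -0.0, 2.515]
wrist_force: [1.5, 0.6, -3.6]
width: 0.0219
finger_force: 30.0
```

In the tool's units: 0.001 m / 0.8 = 0.0013.

```bash
python3 -m creep '[[0,[0,0,0.0013],0],[0,[0,0,0],0],[0,[0,0,0],0]]'; python3 -m creep '[[0,[0,0,0.0013],0],[0,[0,0,0],0],[0,[0,0,0],0]]';
```

```text
time: 9.7
tool_pos: [0.4885, 0.1357, 0.1372]
ee_rot: [-3.14, -0.001, 2.515]
wrist_force: [3.8, 0.7, -10.0]
width: 0.0217
finger_force: 30.0
time: 9.95
tool_pos: [0.4886, 0.1356, 0.1371]
ee_rot: [-3.141, -0.001, 2.515]
wrist_force: [3.4, 1.7, -11.2]
width: 0.0218
finger_force: 30.0
```

In the tool's units: 0.001 m / 0.8 = 0.0013, -0.0004 m / 0.8 = -0.0005.

```bash
python3 -m creep '[[0,[-0.0005,0,0.0013],0],[0,[0,0,0],0],[0,[0,0,0],0]]'; python3 -m creep '[[0,[0,0,0.0013],0],[0,[0,0,0],0],[0,[0,0,0],0]]';
```

```text
time: 10.2
tool_pos: [0.4887, 0.1355, 0.1371]
ee_rot: [-3.141, -0.001, 2.515]
wrist_force: [1.2, 1.1, -9.2]
width: 0.0217
finger_force: 30.0
time: 10.45
tool_pos: [0.489, 0.1355, 0.1367]
ee_rot: [3.142, -0.0, 2.515]
wrist_force: [-0.0, 0.9, -6.6]
width: 0.0219
finger_force: 30.0
```

In the tool's units: 0.001 m / 0.8 = 0.0013.

```bash
python3 -m creep '[[0,[0,0,0.0013],0],[0,[0,0,0],0],[0,[0,0,0],0]]'; python3 -m creep '[[0,[0,0,0.0013],0],[0,[0,0,0],0],[0,[0,0,0],0]]';python3 -m creep '[[0,[0,0,0.0013],0],[0,[0,0,0],0],[0,[0,0,0],0]]'
```

```text
time: 10.7
tool_pos: [0.4892, 0.1355, 0.1364]
ee_rot: [3.141, 0.0, 2.515]
wrist_force: [-0.7, 1.4, -2.0]
width: 0.0217
finger_force: 30.0
time: 10.95
tool_pos: [0.4894, 0.1355, 0.1364]
ee_rot: [3.141, 0.001, 2.515]
wrist_force: [-3.5, 1.0, 5.3]
width: 0.022
finger_force: 30.0
time: 11.2
tool_pos: [0.4894, 0.1355, 0.1363]
ee_rot: [3.14, 0.001, 2.515]
wrist_force: [-4.4, 0.8, 8.8]
width: 0.0219
finger_force: 30.0
```

It has bottomed firmly at TCP z 0.1363, which puts the origin at 0.085, level with the nose. Now I'll relax the push, open the fingers and retreat.

```bash
python3 -m creep '[[0,[0,0,-0.0025],0],[0,[0,0,0],0],[0.06,[0,0,0],0],[0.06,[0,0,0],0],[0.06,[0,0,0],0],[0.06,[0,0,0],0],[0.06,[0,0,0],0],[0.06,[0,0,0],0],[0.06,[0,0,-0.0125],0],[0.06,[0,0,-0.0375],0],[0.06,[0,0,-0.05],0],[0.06,[0,0,-0.0375],0],[0.06,[-0.025,0,0],0],[0.06,[-0.025,0,0],0],[0.06,[0,0,0],0],[0.06,[0,0,0],0],[0.06,[0,0,0],0]]'; python3 - <<'E'
from bench import *
from h import *
import cv2
S=[snapshot(n) for n in("scene","side","wrist")]
print([proj(s,[[.4892,.1355,.165],[.4892,.1355,.085]]) for s in S])
c=lambda i,x,y,w,h:cv2.resize(i[y:y+h,x:x+w],(400,300),interpolation=cv2.INTER_CUBIC)
w=S[2]["color"]
cv2.imwrite("pics/c6.png",np.vstack([np.hstack([c(S[0]["color"],215,175,120,90),c(S[1]["color"],270,165,120,90)]),np.hstack([c(w,0,0,560,420),c(w,200,130,160,120)])]))
E
```

```text
time: 12.62
tool_pos: [0.521, 0.1122, 0.2454]
ee_rot: [-3.141, -0.001, 2.515]
wrist_force: [0.7, -0.5, 0.1]
width: 0.0602
finger_force: 0.0
[array([[270.98555157, 209.013426  ],
       [270.95228557, 239.14966307]]), array([[325.58491216, 199.34248824],
       [324.17524067, 231.5909569 ]]), array([[280.3984799 , 169.41658714],
       [280.12162397, 161.46513884]])]
```

View pics/c6.png

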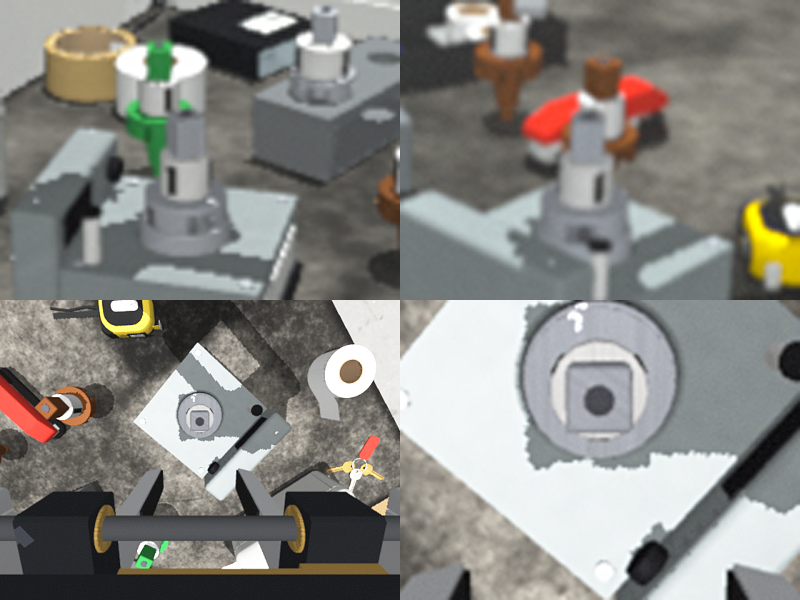

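The holder stands upright with its flange flat on the nose, and the grip top in the scene panel at (184,117) matches the predicted full-image position (271,209). The wide holder is still in the rack and the gripper is clear, so I'm handing in.

```bash
python3 -c "
from bench import *
print(close_job())"
```

```text
the job is handed in; nothing more can be done
None
```

The slim core holder is clicked home in the spindle with its flange on the nose. The gripper is clear, the wide holder is still in the rack, and the job was handed in at about 13 s; no verdict was returned.

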